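Second course of a shielding wall

ROBOT

A 7-joint arm with a two-finger parallel gripper is mounted at the origin on the work surface. World frame = base frame: x ahead of the robot, y to its left, z up, the work surface at z = 0. Lengths are in m, angles in degrees, forces in N, time in s.
With the tool pointing down it reaches from about 0.4 to 0.85 m from the base axis. Payload 4.5 kg.
Tool frame: the origin (TCP) lies at the very end of the fingers, on their centre line; the grasp point (between the pads) lies 19 mm behind it; z points along the fingers, y is the direction in which the jaws open and shut (so a half turn about z gives the same grasp; the last joint's range is limited). The gripper opens to 85 mm and grips with 20 to 120 N. Pads are 22 mm wide; open, the fingers measure 114 mm over their backs; the gripper's body (76 mm by 85 mm) begins 54 mm behind the grasp point. The pads swing forward as they close: fully open they stand 13 mm farther back than shut.
Start: joints at [76.478, 39.483, -11.15, 89.685, 9.013, 51.709, -12.324], TCP at [0.167, -0.602, 0.231] pointing down, gripper open.
Joint ranges: [-172.22, 172.22], [-26.19, 119.32], [-84.43, 86.54], [7.71, 146.69], [-57.33, 237.33], [2.42, 119.75], [-152.13, 152.13]. Speed limits (degrees/s): [147.25, 147.25, 180, 180, 180, 180, 180].

INTERFACE

Orientations are given as [roll, pitch, yaw] about the fixed x, y, z axes, in that order (R = Rz(yaw) Ry(pitch) Rx(roll)).
In Python, from plant import manip gives the robot as it stands.
- The arm moves only by the tool apply_moves, never from a script. Its argument "deltas" is a list that holds one entry, the list of rows, each a list of 7 numbers: the shift along the tool's x, y, z in mm, then the turn, a rotation vector about the tool's x, y, z in rad, then the gripper command: -1 is shut, 1 is fully open, values between are in proportion. A call has 1 to 20 rows; each row is the pose to reach, as a shift and turn from the pose measured when the call began, along the tool's axes at that moment; what a row does not reach only later rows make up. A row lasts 1/10 s, in which the tool goes at most 50 mm and 8.59 degrees, less where a joint would pass 70% of its speed; a pose out of reach is approached as far as the arm can. A call with a gripper value outside its range is refused whole. The fingers move at their own pace and stop on an object; the grip force is fixed at half the most. Time passes only in rows, so rows that repeat a pose let the fingers close. It gives the time, the measured TCP pose, the force and the opening at its end, in the units of the state.
- manip.sense(): the state, without advancing time (a new reading comes with each control period).
- manip.read_camera(name): name is "side" or "top" or "wrist"; returns a dict with "img" (420x560x3 uint8, red, green, blue), "depth" (420x560 float32, m along the optical axis (not along the pixel's ray), 0 where there is no reading), "camera_matrix" (3x3 intrinsics, pixels), "xyz" and "rotation" of the camera in the world. Camera axes: x right, y down, z forward; pixel columns grow to the right and rows downward; lengths in m; the calibration is good to about 2 mm. The wrist camera is an equidistant fisheye: a pixel r from the principal point sees the ray r / f radians off the axis. A picture is of the moment at which its call begins.
- manip.hand_in(): hands the job in, once; it reports no verdict.
The state is a dict: "time": time; "q": joint angles; "dq": joint speeds; "tau": joint torques, N m; "eef_pos": TCP position; "eef_rot": TCP orientation; "ft_force": force on the tool from outside, world axes, zero at the start; "moment": the same for the moment, N m; "grip_width": opening from 0.0 (shut) to 1.0 (fully open).
Only numpy, scipy, OpenCV 4.12 (cv2) and the standard library are available. Lean on these libraries where they do the work, as an engineer would, in place of code of your own. Each camera call takes 0.05 s, during which the arm holds its last target.

TASK

Finish the small shielding wall on the lab bench: lift the two yellow bricks off the sloping rack and lay them as a second course on the three cream bricks, end to end and in line with the wall, with the middle of each yellow brick over one of the two joints below, so that no joint runs straight up. Set each brick down gently without dropping it, and do not shift the lower bricks or disturb the other things on the bench.

Things in the scene. Friction and masses are not known exactly. Their poses are not given: they have to be found in the camera images.
- brick_a_c (a point): loose yellow plastic brick, 100 x 44 x 40 mm, about 0.2 kg, on the sloping rack, 48 to 72 mm of free space between it and the other. The point is its centre, 20 mm above its underside: x along its length (up the slope at first), y across its width (level), z out of its top face. It starts pitched 25 degrees by the slope, top face leaning to the robot, lower end by the lip
- brick_b_c (a point): loose yellow plastic brick, 100 x 44 x 40 mm, about 0.2 kg, on the sloping rack, 48 to 72 mm of free space between it and the other. The point is its centre, 20 mm above its underside: x along its length (up the slope at first), y across its width (level), z out of its top face. It starts pitched 25 degrees by the slope, top face leaning to the robot, lower end by the lip
- joint_left (a point): point on top of the lower course, over the joint between the middle and the left lower brick, on the wall's centre line, 46 mm above the bench (6 mm steel plate + 40 mm bricks): x across the 44 mm thick wall, roughly away from the robot, y along the wall, z up. A laid brick has its centre 20 mm above this point. The two joints are 101 mm apart
- joint_right (a point): point on top of the lower course, over the joint between the middle and the right lower brick, on the wall's centre line, 46 mm above the bench (6 mm steel plate + 40 mm bricks): x across the 44 mm thick wall, roughly away from the robot, y along the wall, z up. A laid brick has its centre 20 mm above this point. The two joints are 101 mm apart
- low_left_c (a point): left brick of the lower course, cream plastic, 44 x 100 x 40 mm, loose on the steel base plate, its length along the wall, 1 mm from its neighbour; the point is its centre (x across the wall, y along it, z up)
- low_mid_c (a point): middle brick of the lower course, cream plastic, 44 x 100 x 40 mm, loose on the steel base plate, its length along the wall, 1 mm from its neighbour; the point is its centre (x across the wall, y along it, z up)
- low_right_c (a point): right brick of the lower course, cream plastic, 44 x 100 x 40 mm, loose on the steel base plate, its length along the wall, 1 mm from its neighbour; the point is its centre (x across the wall, y along it, z up)
- rack: fixed aluminium rack, 150 mm deep, 180 mm wide, left or right of the wall. A plane plate without side walls slopes up at 25 degrees away from the robot (along the rack's x); its surface is 45 mm above the bench over the origin; a lip 18 mm high at the lower end. Nothing above it. Origin on the bench under its centre; y along its width
- balance: fixed white laboratory balance, 170 x 170 mm, 64 mm tall to the top of its round steel pan; origin on the bench under its centre
- vial: bystander: amber sample vial with a red cap, 28 mm diameter, 50 mm tall, standing on the bench behind the wall; origin at the centre of its foot
- half_brick: bystander: spare cream half-brick, 44 x 50 x 40 mm, lying between robot and wall; origin at the centre of its underside
- dish: bystander: closed clear culture dish with yellowish gel, 90 mm diameter, 16 mm tall, between robot and wall; origin at the centre of its underside
- bottle_1: bystander: brown reagent bottle with a blue cap, 72 mm diameter, 170 mm tall, back left of the bench; origin at the centre of its foot
- bottle_2: bystander: brown reagent bottle with a blue cap, 72 mm diameter, 170 mm tall, back right of the bench; origin at the centre of its foot
- flask: bystander: conical glass flask, 84 mm diameter at the foot, 130 mm tall, behind the wall; origin at the centre of its foot
Not all that is in view belongs to the job. Leave any black or green look-alike of the part that bears brick_a_c alone.

How it is judged (in metres and radians):
At the end, for the whole second after the job is handed in: Each yellow brick lies over its own joint: centre within 12 mm of it along the wall and 8 mm across, 15 to 26 mm above the lower course, length within 0.1 rad of the wall line; brick centres under 113 mm apart (gap at most 13 mm); both at rest (((x of brick_a_c in the frame of joint_left between -0.008 and 0.008 m and y of brick_a_c in the frame of joint_left between -0.012 and 0.012 m and z of brick_a_c in the frame of joint_left between 0.015 and 0.026 m and angle between the x axis of brick_a_c and the y axis of joint_left, either way round below 0.1 rad and x of brick_b_c in the frame of joint_right between -0.008 and 0.008 m and y of brick_b_c in the frame of joint_right between -0.012 and 0.012 m and z of brick_b_c in the frame of joint_right between 0.015 and 0.026 m and angle between the x axis of brick_b_c and the y axis of joint_right, either way round below 0.1 rad) or (x of brick_a_c in the frame of joint_right between -0.008 and 0.008 m and y of brick_a_c in the frame of joint_right between -0.012 and 0.012 m and z of brick_a_c in the frame of joint_right between 0.015 and 0.026 m and angle between the x axis of brick_a_c and the y axis of joint_right, either way round below 0.1 rad and x of brick_b_c in the frame of joint_left between -0.008 and 0.008 m and y of brick_b_c in the frame of joint_left between -0.012 and 0.012 m and z of brick_b_c in the frame of joint_left between 0.015 and 0.026 m and angle between the x axis of brick_b_c and the y axis of joint_left, either way round below 0.1 rad)) and distance between brick_a_c and brick_b_c below 0.113 m and linear speed of each of brick_a, brick_b below 0.01 m/s); the robot touches nothing.
It fails at once if a yellow brick dropped (falling faster than 0.45 m/s, about 10 mm of free fall, while not held) (linear speed of brick_a above 0.45 m/s and contact force between brick_a and the fingers below 0.05 N).
It fails at once if the other yellow brick dropped (falling faster than 0.45 m/s, about 10 mm of free fall, while not held) (linear speed of brick_b above 0.45 m/s and contact force between brick_b and the fingers below 0.05 N).
It fails at once if a brick of the lower course shifted by more than 10 mm (distance of any of low_left_c, low_mid_c, low_right_c from where it was at the start of the episode above 0.01 m).
It fails at once if a bystander moved by more than 30 mm (distance of any of vial, half_brick, dish, bottle_1, bottle_2, flask from where it was at the start of the episode above 0.03 m).
It also fails if it takes over 58 s, if anything falls off the work surface, if the arm or the gripper's body presses on something with over 40 N, if the wrist force passes 120 N, or if a joint passes its speed limit or range.

## Working session

There is one attempt and no reset: what is moved stays moved. The work goes in short steps, Python scripts to look and compute and a tool call to move; the robot and the scene stay as the last step left them, time stands still between calls to the robot, and variables do not carry over. Pictures are saved under pics/ and viewed, and the job is handed in when it is done.

Besides the shell and the picture viewer there is one more tool, called after "Emit:" by a JSON object that holds its "method" and its "body", one argument or row to a line. apply_moves: Moves the arm, as the interface text tells. Its arguments: {"type":"object","properties":{"deltas":{"type":"array","items":{"type":"array","items":{"type":"array","items":{"type":"number"}}}}},"required":["deltas"]}

```bash
ls; mkdir -p pics; python3 - <<'E'
from plant import manip
import cv2,numpy as np,pickle
s=manip.sense();print(s)
for n in ["side","top","wrist"]:
    c=manip.read_camera(n); cv2.imwrite(f"pics/{n}0.png",c["img"][:,:,::-1]); pickle.dump(c,open(f"{n}0.pkl","wb"))
    print(n,c["camera_matrix"],c["xyz"],c["rotation"])
E
```

```text
pics
{'time': 0.0, 'q': array([ 76.4810133 ,  39.53372745, -11.14387937,  89.74824801,
         9.01324526,  51.71006102, -12.32567772]), 'dq': array([-0.05667626,  0.02218016,  0.06606807, -0.01356913, -0.12331938,
       -0.05780836, -0.11086463]), 'tau': array([ 1.78052524e-04, -5.39610457e+01, -1.26660626e+00, -1.58544159e+01,
        9.11993760e-03,  9.51425463e-03,  2.50317100e-05]), 'eef_pos': array([ 0.16631137, -0.60175606,  0.23046202]), 'eef_rot': array([-1.79890273e+02,  9.26832142e-03,  1.54591352e+01]), 'ft_force': array([-0.4721645 ,  0.09576961,  0.39712097]), 'moment': array([-0.0316688 ,  0.03844543,  0.07135794]), 'grip_width': 0.9983865157153891}
side [[490.75838959   0.         273.76659275]
 [  0.         490.75838959 208.05059736]
 [  0.           0.           1.        ]] [0.36227542 0.68368517 0.96419093] [-140.31848021   -0.965015   -164.57958263]
top [[524.82189997   0.         284.10407265]
 [  0.         524.82189997 216.98508862]
 [  0.           0.           1.        ]] [ 0.25809755 -0.0597407   1.47131403] [-1.67615177e+02 -3.55619413e-02 -9.05220150e+01]
wrist [[325.1922621    0.         279.57271179]
 [  0.         325.1922621  205.39784313]
 [  0.           0.           1.        ]] [ 0.23094203 -0.58476408  0.37264314] [ 1.64660280e+02  9.59696756e-02 -7.45379816e+01]
```

View pics/top0.png

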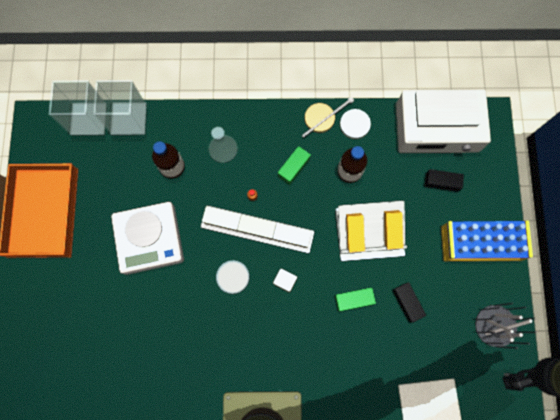

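View pics/side0.png

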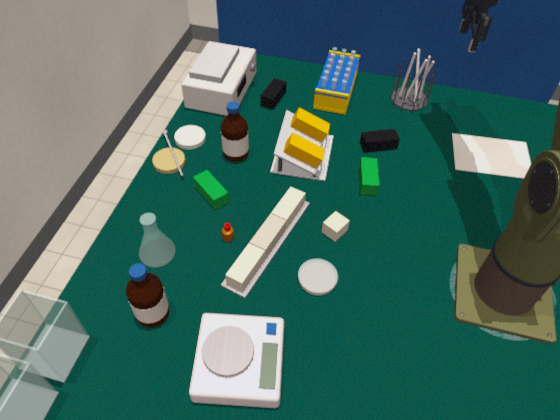

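The top view shows the rack with two yellow bricks at about (356,232) and (394,230). The cream wall runs from (205,217) to (312,242). The green and black look-alikes are elsewhere. Next I measure from the depth.

```bash
cat > h.py <<'E'
import numpy as np,cv2,pickle
from scipy.spatial.transform import Rotation as R
def cloud(c):
    K=c["camera_matrix"];d=c["depth"];v,u=np.mgrid[0:d.shape[0],0:d.shape[1]]
    p=np.stack([(u-K[0,2])/K[0,0]*d,(v-K[1,2])/K[1,1]*d,d],-1)
    Rm=c["rotation"]; Rm=R.from_euler('xyz',Rm,degrees=True).as_matrix() if np.shape(Rm)==(3,) else np.array(Rm)
    return p@Rm.T+np.array(c["xyz"])
def masks(c):
    h=cv2.cvtColor(c["img"],cv2.COLOR_RGB2HSV)
    y=(h[...,0]>15)&(h[...,0]<35)&(h[...,1]>150)&(h[...,2]>100)&(c["depth"]>0)
    return h,y
def rect(xy):
    (cx,cy),(w,h),a=cv2.minAreaRect((xy*1000).astype(np.float32))
    if w<h: w,h=h,w;a+=90
    return cx,cy,w,h,(a+90)%180-90
E
python3 - <<'E'
from h import *
for n in ["top","side"]:
    c=pickle.load(open(n+"0.pkl","rb"));P=cloud(c);h,y=masks(c)
    bench=P[(np.abs(P[...,2])<.03)&(h[...,0]>70)&(h[...,0]<95)];print(n,"bench z",np.median(bench[:,2]))
    nl,lab,st,ce=cv2.connectedComponentsWithStats(y.astype(np.uint8))
    for i in range(1,nl):
        if st[i,4]<80: continue
        p=P[lab==i]; print("yel",ce[i],st[i,4],p.mean(0).round(4))
        # fit plane to main normals
        if p[:,0].mean()>.3 and st[i,4]<2500:
            z=p
            # RANSAC plane
            best=None;rng=np.random.default_rng(0)
            for k in range(500):
                a,b,d=z[rng.choice(len(z),3,False)];nn=np.cross(b-a,d-a);L=np.linalg.norm(nn)
                if L<1e-6: continue
                nn/=L
                if nn[2]<0: nn=-nn
                if nn[2]<.8: continue
                m=np.abs((z-a)@nn)<.0025
                if best is None or m.sum()>best.sum(): best=m
            q=z[best];cc=q.mean(0);nv=np.linalg.svd(q-cc)[2][2];nv*=np.sign(nv[2])
            print("   top",len(q),cc.round(4),"n",nv.round(3),"tilt",np.degrees(np.arccos(nv[2])),"az",np.degrees(np.arctan2(-nv[1],-nv[0])))
            xa=np.array([-nv[0],-nv[1],0]);xa/=np.linalg.norm(xa);ya=np.cross([0,0,1],xa);xs=np.cross(ya,nv)
            e=np.stack([(q-cc)@xs,(q-cc)@ya],-1);print("   rect in plane(mm)",np.round(rect(e),1), np.linalg.norm(xs))
    w=(h[...,1]<90)&(h[...,2]>120)&(P[...,2]>.036)&(P[...,2]<.056)
    nl,lab,st,ce=cv2.connectedComponentsWithStats(w.astype(np.uint8))
    for i in range(1,nl):
        if st[i,4]<80: continue
        p=P[lab==i];print("cream",ce[i],st[i,4],p.mean(0).round(4),"rect",np.round(rect(p[:,:2]),1))
E
```

```text
top bench z 0.0011407007440865646
yel [393.25649351 229.35876623] 616 [ 0.5262 -0.3574  0.0819]
   top 327 [ 0.5258 -0.3595  0.0837] n [-0.418 -0.052  0.907] tilt 24.884902285081917 az 7.101653752558154
   rect in plane(mm) [-1.6  0.2 99.8 41.1 -2.2] 0.9999999999999998
yel [355.04187605 232.43886097] 597 [ 0.5187 -0.254   0.0821]
   top 323 [ 0.5187 -0.2557  0.0829] n [-0.427  0.007  0.904] tilt 25.29287616328819 az -0.94070750054954
   rect in plane(mm) [-1.500e+00  1.000e-01  1.001e+02  4.110e+01  5.200e+00] 1.0
yel [463.47239264 249.37730061] 326 [ 0.4787 -0.5624  0.025 ]
   top 65 [ 0.463  -0.5976  0.0151] n [-0.575 -0.036  0.817] tilt 35.17744348761801 az 3.6116501312977847
   rect in plane(mm) [ -2.9   3.1 238.7  95.3  58.3] 0.9999999999999998
yel [528.4        238.75294118] 85 [ 0.4994 -0.7244  0.071 ]
   top 54 [ 0.505  -0.7243  0.0717] n [ 0.015 -0.715  0.699] tilt 45.661483955959355 az 91.18057539508308
   rect in plane(mm) [ 0.1  4.4 97.3 10.  87.7] 1.0
cream [132.62790698 122.36434109] 129 [0.8554 0.3723 0.0462] rect [856.1 370.8 117.4  58.6 -48. ]
cream [ 86.96666667 127
[... 1815 characters left out ...]
5.9  75.9]
cream [335.46557377 221.94098361] 305 [ 0.3976 -0.0595  0.0399] rect [397.4 -60.4  52.1  44.4  63.4]
cream [152.45108696 249.97826087] 184 [0.7805 0.1402 0.0458] rect [782.9 138.9  56.2  24.1  12.7]
cream [152.33766234 314.48701299] 154 [0.7136 0.2882 0.0462] rect [716.7 285.6  66.4  23.9  37.4]
cream [241.24235474 361.95279052] 5232 [0.5075 0.3337 0.0498] rect [518.4 322.1 170.5 169.9  12.1]
cream [ 32.18324607 329.4921466 ] 191 [0.9296 0.3842 0.0465] rect [930.3 385.2  63.1  16.8  77.6]
cream [ 63.30536913 356.95637584] 298 [0.8404 0.4175 0.0459] rect [840.3 415.  101.9  41.3  63.4]
cream [ 39.4301676  403.79329609] 179 [0.8353 0.508  0.046 ] rect [834.6 507.9  59.    5.3 -89. ]
```

View pics/wrist0.png

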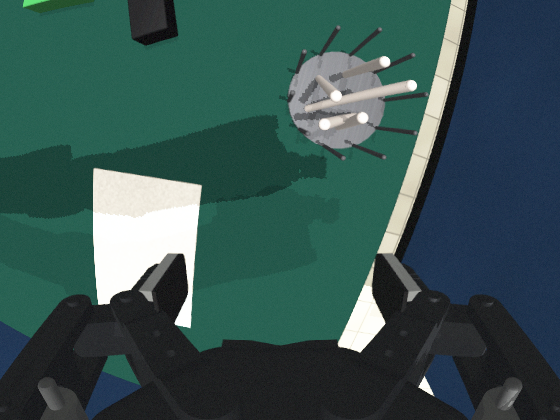

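```bash
cat >> h.py <<'E'
def rt(s): return R.from_euler('xyz',s["eef_rot"],degrees=True)
def slope(az,p=25): # tool rot gripping a brick on slope az
    a,b=np.radians([az,p]);z=np.array([np.sin(b)*np.cos(a),np.sin(b)*np.sin(a),-np.cos(b)]);x=np.array([np.cos(b)*np.cos(a),np.cos(b)*np.sin(a),np.sin(b)])
    return R.from_matrix(np.stack([x,np.cross(z,x),z],1))
def rows(s,wps):
    """wps: (pos m, R, nsteps, grip) -> printed rows"""
    p0=np.array(s["eef_pos"]);r0=rt(s);p,r=p0,r0;out=[]
    from scipy.spatial.transform import Slerp
    for (q,rr,n,g) in wps:
        q=np.array(q);sl=Slerp([0,1],R.concatenate([r,rr]))
        print("step mm",np.linalg.norm(q-p)*1000/n,"deg",np.degrees((r.inv()*rr).magnitude())/n)
        for k in range(1,n+1):
            d=r0.inv().apply(p+(q-p)*k/n-p0)*1000;v=(r0.inv()*sl(k/n)).as_rotvec()
            out.append([float(x) for x in d.round(1)]+[float(x) for x in v.round(3)]+[g])
        p,r=q,rr
    print([[ [x+0.0 for x in o] for o in out]])
E
python3 - <<'E'
from h import *
from plant import manip
for n in ["top","side"]:
    c=pickle.load(open(n+"0.pkl","rb"));P=cloud(c)
    m=(P[...,0]>.2)&(P[...,0]<.4)&(P[...,1]>-.75)&(P[...,1]<-.5)&(P[...,2]>.03)&(c["depth"]>0)
    q=P[m];print(n,q.min(0).round(3),q.max(0).round(3))
s=manip.sense()
n=slope(4).as_matrix()[:,2]*-1
rows(s,[([.2,-.5,.26],rt(s),4,1.0),(np.array([.5165,-.2544,.0815])+.1*n,slope(4),12,1.0)])
E
```

```text
top [ 0.2   -0.697  0.03 ] [ 0.329 -0.582  0.429]
side [ 0.202 -0.697  0.03 ] [ 0.328 -0.579  0.363]
step mm 27.814913004056827 deg 0.0
step mm 31.38736770973698 deg 2.289902290071207
[[[14.9, -22.3, -7.3, 0.0, 0.0, 0.0, 1.0], [29.8, -44.7, -14.6, 0.0, 0.0, 0.0, 1.0], [44.7, -67.0, -21.9, 0.0, 0.0, 0.0, 1.0], [59.5, -89.3, -29.2, 0.0, 0.0, 0.0, 1.0], [87.0, -102.7, -21.9, -0.004, 0.036, 0.016, 1.0], [114.4, -116.1, -14.5, -0.008, 0.073, 0.033, 1.0], [141.8, -129.5, -7.2, -0.011, 0.109, 0.049, 1.0], [169.2, -142.9, 0.1, -0.015, 0.145, 0.066, 1.0], [196.7, -156.3, 7.5, -0.019, 0.181, 0.082, 1.0], [224.1, -169.6, 14.8, -0.023, 0.218, 0.098, 1.0], [251.5, -183.0, 22.2, -0.026, 0.254, 0.115, 1.0], [279.0, -196.4, 29.5, -0.03, 0.29, 0.131, 1.0], [306.4, -209.8, 36.8, -0.034, 0.326, 0.147, 1.0], [333.8, -223.2, 44.2, -0.038, 0.363, 0.164, 1.0], [361.2, -236.6, 51.5, -0.041, 0.399, 0.18, 1.0], [388.7, -249.9, 58.8, -0.045, 0.435, 0.197, 1.0]]]
```

Emit:
{"method": "apply_moves", "body": {
  "deltas": [
    [[15,-22,-7,0,0,0,1],[30,-45,-15,0,0,0,1],[45,-67,-22,0,0,0,1],[60,-89,-29,0,0,0,1],[87,-103,-22,-0.004,0.036,0.016,1],[114,-116,-15,-0.008,0.073,0.033,1],[142,-130,-7,-0.011,0.109,0.049,1],[169,-143,0,-0.015,0.145,0.066,1],[197,-156,7,-0.019,0.181,0.082,1],[224,-170,15,-0.023,0.218,0.098,1],[251,-183,22,-0.026,0.254,0.115,1],[279,-196,29,-0.03,0.29,0.131,1],[306,-210,37,-0.034,0.326,0.147,1],[334,-223,44,-0.038,0.363,0.164,1],[361,-237,51,-0.041,0.399,0.18,1],[389,-250,59,-0.045,0.435,0.197,1],[389,-250,59,-0.045,0.435,0.197,1],[389,-250,59,-0.045,0.435,0.197,1]]
  ]
}}

```text
time: 1.95
eef_pos: [0.4742, -0.2639, 0.1802]
eef_rot: [-179.4, -24.1, 4.2]
ft_force: [1.1, -0.0, 0.1]
grip_width: 0.997
```

```bash
cat >> h.py <<'E'
def wcloud(c):
    K=c["camera_matrix"];d=c["depth"];v,u=np.mgrid[0:d.shape[0],0:d.shape[1]]
    a=(u-K[0,2])/K[0,0];b=(v-K[1,2])/K[1,1];th=np.hypot(a,b)+1e-9
    t=np.tan(np.minimum(th,1.5));p=np.stack([a/th*t*d,b/th*t*d,d],-1)
    return p@R.from_euler('xyz',c["rotation"],degrees=True).as_matrix().T+np.array(c["xyz"])
E
python3 - <<'E'
from h import *
from plant import manip
s=manip.sense();print(s["time"],s["eef_pos"],s["eef_rot"],s["q"].round(1),s["ft_force"],slope(4).as_euler('xyz',degrees=True))
c=manip.read_camera("wrist");pickle.dump(c,open("wrist1.pkl","wb"));cv2.imwrite("pics/w1.png",c["img"][:,:,::-1]);print(c["xyz"],c["rotation"])
E
```

```text
1.95 [ 0.47423671 -0.26391422  0.18019351] [-179.39504879  -24.06199248    4.15028302] [ 47.1  35.7 -21.5 125.1 -49.6   2.5  -5. ] [ 1.11656593 -0.0145046   0.13255443] [180. -25.   4.]
[ 0.47730087 -0.26571451  0.3371148 ] [-171.26836291    0.54726416  -85.60547352]
```

View pics/w1.png

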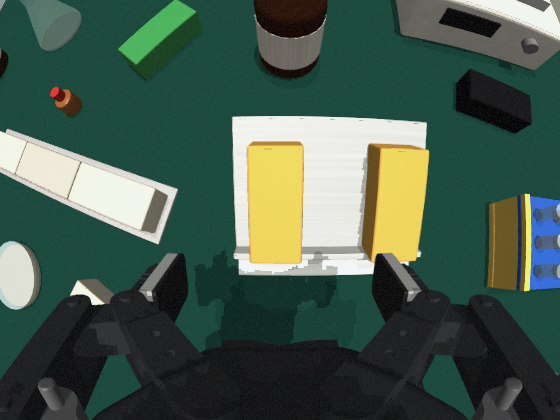

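The wrist view shows the left brick at about (275,203) with a free gap on either side. q6 is at its lower limit, so a 25° tilt is barely reachable here. I'll pick at about 13° and place leaning 12° the other way. First I refine the brick poses from the wrist depth.

```bash
cat >> h.py <<'E'
def fitbricks(c,P):
    h,y=masks(c);nl,lab,st,ce=cv2.connectedComponentsWithStats(y.astype(np.uint8))
    for i in range(1,nl):
        if st[i,4]<300: continue
        z=P[lab==i];z=z[np.isfinite(z).all(1)];best=None;rng=np.random.default_rng(0)
        if z[:,2].mean()>.25 or z[:,1].mean()<-.45: continue
        for k in range(500):
            a,b,d=z[rng.choice(len(z),3,False)];nn=np.cross(b-a,d-a);L=np.linalg.norm(nn)
            if L<1e-7: continue
            nn/=L;nn*=np.sign(nn[2])
            if nn[2]<.8: continue
            m=np.abs((z-a)@nn)<.002
            if best is None or m.sum()>best.sum(): best=m
        q=z[best];cc=q.mean(0);nv=np.linalg.svd(q-cc,full_matrices=False)[2][2];nv*=np.sign(nv[2])
        tilt=np.degrees(np.arccos(nv[2]))
        xa=np.array([1.,0,0]) ;ya=np.cross(nv,xa);ya/=np.linalg.norm(ya);xs=np.cross(ya,nv)
        e=np.stack([(q-cc)@xs,(q-cc)@ya],-1);r=rect(e);C=cc+xs*r[0]/1000+ya*r[1]/1000
        a=np.radians(r[4]);ax=xs*np.cos(a)+ya*np.sin(a)
        print("brick px",ce[i].round(),"topC",C.round(4),"tilt",tilt.round(1),"size",np.round(r[2:4],1),"axis az",np.degrees(np.arctan2(ax[1],ax[0])).round(1),"pitch",np.degrees(np.arcsin(ax[2])).round(1))
E
python3 - <<'E'
from h import *
c=pickle.load(open("wrist1.pkl","rb"));P=wcloud(c);fitbricks(c,P)
for n in ["top","side"]:
    c0=pickle.load(open(n+"0.pkl","rb"));print(n);fitbricks(c0,cloud(c0))
h,y=masks(c);w=(h[...,1]<90)&(h[...,2]>120)&(np.abs(P[...,2]-.046)<.008)&(P[...,1]>-.2)&(P[...,1]<.25)
nl,lab,st,ce=cv2.connectedComponentsWithStats(w.astype(np.uint8))
for i in range(1,nl):
    if st[i,4]>80: p=P[lab==i];print("cream",ce[i],st[i,4],p.mean(0).round(4),np.round(rect(p[:,:2]),1))
g=(h[...,0]>70)&(h[...,0]<95)&(c["depth"]>0);print(np.median(P[g][:,2]))
E
```

```text
brick px [275. 204.] topC [ 0.5148 -0.2569  0.081 ] tilt 24.9 size [98.5 43. ] axis az 4.1 pitch 24.9
brick px [395. 200.] topC [ 0.5222 -0.3604  0.0809] tilt 25.0 size [99.  44.2] axis az 4.0 pitch 25.0
top
brick px [393. 229.] topC [ 0.5245 -0.3595  0.0829] tilt 26.0 size [99.8 41.1] axis az 4.6 pitch 25.9
brick px [355. 232.] topC [ 0.5174 -0.2556  0.0822] tilt 25.3 size [100.1  41.1] axis az 4.8 pitch 25.1
side
brick px [310. 124.] topC [ 0.5224 -0.3557  0.0809] tilt 25.0 size [98.9 45.9] axis az 4.2 pitch 24.7
brick px [304. 150.] topC [ 0.5149 -0.2532  0.0811] tilt 25.6 size [99.2 48.2] axis az 4.1 pitch 25.5
cream [50.09638554 19.85542169] 166 [0.7714 0.0981 0.0468] [770.5 100.8  51.9  16.2 -46.5]
cream [ 77.31006417 180.70245735] 6389 [ 0.5338 -0.0335  0.0453] [541.1  -3.2 267.8  44.8  75.9]
cream [ 85.48708487 293.06642066] 271 [ 0.4153 -0.0645  0.0394] [410.4 -66.3  40.8  19.3  66. ]
-0.000431174972133741
```

```bash
python3 - <<'E'
from h import *
from plant import manip
s=manip.sense();n=-slope(4.1).as_matrix()[:,2];T=slope(4.1,13);zt=T.as_matrix()[:,2]
G=np.array([.5152,-.2564,.0811])-.013*n+.019*zt
print(G,G+.095*n)
rows(s,[(G+.095*n,T,6,.9),(G+.04*n,T,4,.9)])
E
```

```text
[ 0.52494311 -0.25570161  0.05080497] [ 0.48489712 -0.25857214  0.13690421]
step mm 7.47744179271692 deg 1.860346063013256
step mm 13.750000000000004 deg 0.0
[[[-1.5, -0.6, 7.3, -0.002, -0.032, 0.0, 0.9], [-2.9, -1.1, 14.6, -0.004, -0.065, 0.0, 0.9], [-4.4, -1.7, 21.9, -0.006, -0.097, 0.001, 0.9], [-5.9, -2.3, 29.2, -0.008, -0.13, 0.001, 0.9], [-7.3, -2.9, 36.5, -0.01, -0.162, 0.001, 0.9], [-8.8, -3.4, 43.9, -0.012, -0.194, 0.001, 0.9], [-8.6, -3.3, 57.6, -0.012, -0.194, 0.001, 0.9], [-8.4, -3.1, 71.4, -0.012, -0.194, 0.001, 0.9], [-8.2, -3.0, 85.1, -0.012, -0.194, 0.001, 0.9], [-8.0, -2.8, 98.8, -0.012, -0.194, 0.001, 0.9]]]
```

Emit:
{"method": "apply_moves", "body": {
  "deltas": [
    [[-1.5,-0.6,7,-0.002,-0.032,0,0.9],[-3,-1,15,-0.004,-0.065,0,0.9],[-4.5,-2,22,-0.006,-0.097,0,0.9],[-6,-2,29,-0.008,-0.13,0,0.9],[-7,-3,36,-0.01,-0.162,0,0.9],[-9,-3.5,44,-0.012,-0.194,0,0.9],[-8.5,-3.5,57.5,-0.012,-0.194,0,0.9],[-8.5,-3,71,-0.012,-0.194,0,0.9],[-8,-3,85,-0.012,-0.194,0,0.9],[-8,-3,99,-0.012,-0.194,0,0.9],[-8,-3,99,-0.012,-0.194,0,0.9],[-8,-3,99,-0.012,-0.194,0,0.9]]
  ]
}}

```text
time: 3.2
eef_pos: [0.5076, -0.2568, 0.0864]
eef_rot: [-180.0, -13.0, 4.1]
ft_force: [-0.4, 0.7, 0.8]
grip_width: 0.95
```

```bash
python3 - <<'E'
from h import *
from plant import manip
s=manip.sense();print(s["q"].round(1))
n=-slope(4.1).as_matrix()[:,2];T=slope(4.1,13);zt=T.as_matrix()[:,2]
G=np.array([.5152,-.2564,.0811])-.013*n+.019*zt;print("goal",G+.04*n,T.as_euler('xyz',degrees=True),"have",s["eef_pos"],s["eef_rot"],s["grip_width"])
c=manip.read_camera("wrist");cv2.imwrite("pics/w2.png",c["img"][:,:,::-1]);fitbricks(c,wcloud(c))
rows(s,[(G,T,6,.9),(G,T,2,.9)])
E
```

```text
[ 2.600e+01  4.560e+01 -1.000e-01  1.172e+02 -4.780e+01  8.700e+00
 -1.300e+01]
goal [ 0.50808164 -0.25691025  0.08705728] [180.  -13.    4.1] have [ 0.50764972 -0.2568332   0.08641297] [-179.99116059  -12.9902308     4.11872234] 0.9504240284399575
brick px [279. 217.] topC [ 0.5146 -0.2567  0.0809] tilt 24.9 size [99.8 43.3] axis az 4.1 pitch 24.9
brick px [456. 212.] topC [ 0.5226 -0.3604  0.0811] tilt 24.9 size [98.6 45.3] axis az 3.9 pitch 24.9
step mm 6.600234329079579 deg 0.004077469856593601
step mm 0.0 deg 0.0
[[[1.5, 0.0, 6.4, 0.0, 0.0, 0.0, 0.9], [3.0, 0.0, 12.9, 0.0, 0.0, 0.0, 0.9], [4.4, 0.1, 19.3, 0.0, 0.0, 0.0, 0.9], [5.9, 0.1, 25.7, 0.0, 0.0, 0.0, 0.9], [7.4, 0.1, 32.2, 0.0, 0.0, 0.0, 0.9], [8.9, 0.1, 38.6, 0.0, 0.0, 0.0, 0.9], [8.9, 0.1, 38.6, 0.0, 0.0, 0.0, 0.9], [8.9, 0.1, 38.6, 0.0, 0.0, 0.0, 0.9]]]
```

View pics/w2.png

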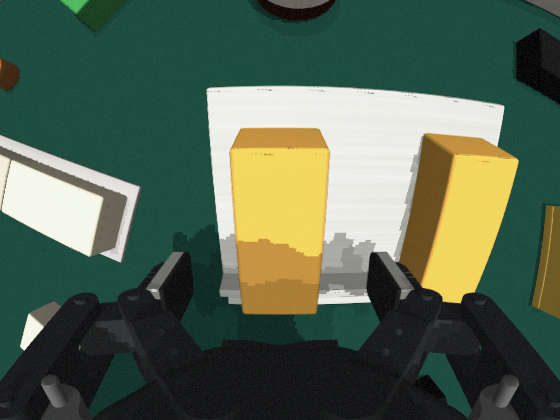

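The brick is centred between the fingers: brick midline at u≈279, finger midline at u≈281. The pose was reached, so I descend and close.

Emit:
{"method": "apply_moves", "body": {
  "deltas": [
    [[1.5,0,6.5,0,0,0,0.9],[3,0,13,0,0,0,0.9],[4.5,0,19,0,0,0,0.9],[6,0,26,0,0,0,0.9],[7.5,0,32,0,0,0,0.9],[9,0,38.5,0,0,0,0.9],[9,0,38.5,0,0,0,0.9],[9,0,38.5,0,0,0,0.9],[9,0,38.5,0,0,0,-1],[9,0,38.5,0,0,0,-1],[9,0,38.5,0,0,0,-1],[9,0,38.5,0,0,0,-1],[9,0,38.5,0,0,0,-1],[9,0,38.5,0,0,0,-1],[9,0,38.5,0,0,0,-1],[9,0,38.5,0,0,0,-1]]
  ]
}}

```text
time: 4.85
eef_pos: [0.5251, -0.2559, 0.0518]
eef_rot: [180.0, -13.0, 4.1]
ft_force: [-2.4, 0.4, 5.7]
grip_width: 0.509
```

```bash
python3 - <<'E'
from h import *
from plant import manip
s=manip.sense();print(s["q"].round(1),s["eef_pos"],s["eef_rot"],s["grip_width"],s["ft_force"],s["moment"],s["time"])
n=-slope(4.1).as_matrix()[:,2]
p=s["eef_pos"];T=rt(s)
# tool orientation for placing: brick pitch relative to tool =12 deg; level yaw 75.8
print("brick->tool pitch", 25+s["eef_rot"][1])
rows(s,[(p+.012*n,T,4,-1.0),(p+.09*n,T,4,-1.0),(p+np.array([-0.04,0.02,.15]),T,2,-1.)])
E
```

```text
[ 26.8  49.8  -2.9 115.3 -49.1   5.4 -12.2] [ 0.52505602 -0.25592623  0.05182111] [179.95177037 -13.0316182    4.12285376] 0.5093715532483367 [-2.40392176  0.43894128  5.69886311] [0.00881412 0.38808031 0.00938519] 4.85
brick->tool pitch 11.968381797196649
step mm 3.0000000000000013 deg 0.0
step mm 19.499999999999996 deg 0.0
step mm 36.067310806495016 deg 0.0
[[[-0.6, 0.0, -2.9, 0.0, 0.0, 0.0, -1.0], [-1.2, 0.0, -5.9, 0.0, 0.0, 0.0, -1.0], [-1.9, 0.0, -8.8, 0.0, 0.0, 0.0, -1.0], [-2.5, 0.0, -11.7, 0.0, 0.0, 0.0, -1.0], [-6.5, 0.0, -30.8, 0.0, 0.0, 0.0, -1.0], [-10.6, 0.0, -49.9, 0.0, 0.0, 0.0, -1.0], [-14.6, 0.0, -69.0, 0.0, 0.0, 0.0, -1.0], [-18.7, 0.1, -88.0, 0.0, 0.0, 0.0, -1.0], [-11.2, -11.3, -121.4, 0.0, 0.0, 0.0, -1.0], [-3.6, -22.7, -154.8, 0.0, 0.0, 0.0, -1.0]]]
```

Emit:
{"method": "apply_moves", "body": {
  "deltas": [
    [[-0.5,0,-3,0,0,0,-1],[-1,0,-6,0,0,0,-1],[-2,0,-9,0,0,0,-1],[-2.5,0,-12,0,0,0,-1],[-6.5,0,-31,0,0,0,-1],[-10.5,0,-50,0,0,0,-1],[-14.5,0,-69,0,0,0,-1],[-18.5,0,-88,0,0,0,-1],[-14,-11,-115,0,0,0,-1],[-10,-18,-140,0,0,0,-1],[-10,-18,-140,0,0,0,-1],[-10,-18,-140,0,0,0,-1]]
  ]
}}

```text
time: 6.05
eef_pos: [0.4827, -0.2406, 0.1862]
eef_rot: [179.9, -13.1, 4.2]
ft_force: [0.7, -0.2, -2.6]
grip_width: 0.506
```

```bash
python3 - <<'E'
from h import *
from plant import manip
s=manip.sense();print(s["q"].round(1),s["eef_pos"],s["eef_rot"],s["grip_width"],s["ft_force"],s["moment"],s["time"])
c=manip.read_camera("wrist");cv2.imwrite("pics/w3.png",c["img"][:,:,::-1]);pickle.dump(c,open("w3.pkl","wb"));P=wcloud(c);fitbricks(c,P)
c=manip.read_camera("side");cv2.imwrite("pics/s3.png",c["img"][:,:,::-1]);pickle.dump(c,open("s3.pkl","wb"));fitbricks(c,cloud(c))
E
```

```text
[ 17.   34.5  13.6 118.9 -43.1  21.4 -18.8] [ 0.482727   -0.24056997  0.18615134] [179.9202566  -13.06812733   4.18209454] 0.5061010194249705 [ 0.65559561 -0.21580425 -2.59059656] [3.48090516e-04 3.69773033e-01 4.82048896e-03] 6.05
brick px [416. 185.] topC [ 0.5222 -0.3606  0.0809] tilt 24.9 size [99.8 44.8] axis az 4.5 pitch 24.8
brick px [279. 244.] topC [ 0.4822 -0.2411  0.2198] tilt 24.8 size [78.6 43.6] axis az 4.3 pitch 24.8
brick px [320. 118.] topC [ 0.4723 -0.2371  0.2151] tilt 24.2 size [99.2 43.6] axis az 4.1 pitch 24.0
```

View pics/w3.png

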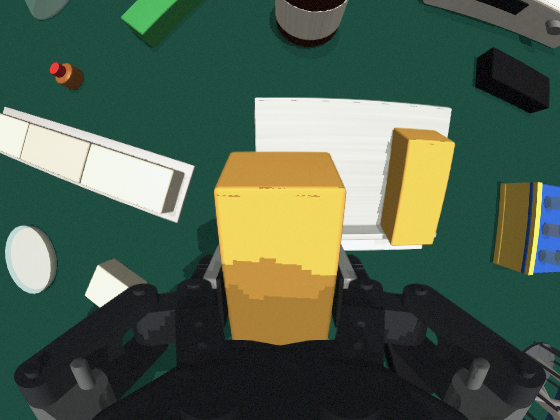

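View pics/s3.png

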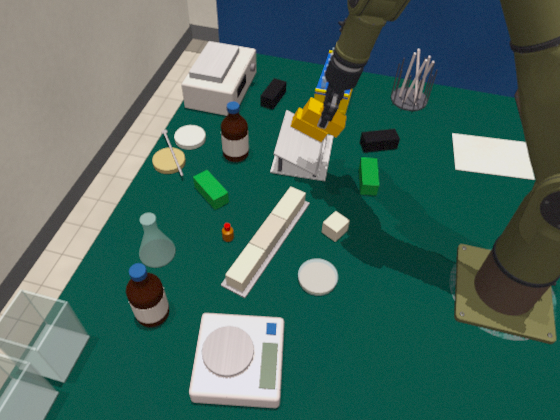

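The brick is held level in roll, with its pitch unchanged (24.8°). The cameras agree on the wall once their constant offsets are removed. Next: carry the brick over the left joint, turned in line with the wall.

```bash
cat >> h.py <<'E'
def frame(az,p): # brick frame
    a,b=np.radians([az,p]);x=np.array([np.cos(b)*np.cos(a),np.cos(b)*np.sin(a),np.sin(b)]);y=np.array([-np.sin(a),np.cos(a),0]);return R.from_matrix(np.stack([x,y,np.cross(x,y)],1))
def place(Rt0,c_off,Rb0,Cgoal,az):
    """tool pose putting brick centre at Cgoal level w/ heading az; c_off world offset centre-TCP at Rt0"""
    Rt=frame(az,0)*(Rt0.inv()*Rb0).inv(); return np.array(Cgoal)-Rt.apply(Rt0.inv().apply(c_off)),Rt
E
python3 - <<'E'
from h import *
from plant import manip
s=manip.sense()
Rt0=rt(s);Rb0=frame(4.15,24.9);n=Rb0.as_matrix()[:,2]
topC=np.array([.5146,-.2567,.0809])-np.array([.52506,-.25593,.05182])
coff=topC-.02*n
pickle.dump((Rt0.as_quat(),coff,Rb0.as_quat()),open("held1.pkl","wb"))
u=np.array([np.cos(np.radians(75.85)),np.sin(np.radians(75.85)),0])
goal=np.array([.5453,.0124,.066])+.053*u
p,T=place(Rt0,coff,Rb0,goal+[0,0,.06],75.85);print(goal,p,T.as_euler('xyz',degrees=True))
rows(s,[(p,T,15,-1.0),(p,T,3,-1.)])
E
```

```text
[0.55825645 0.06379193 0.066     ] [0.5575783  0.06114709 0.11520721] [179.98242468  11.94342575  75.80860335]
step mm 21.257774732949315 deg 5.02330579046098
step mm 0.0 deg 0.0
[[[5.3, -19.7, 6.0, 0.001, -0.025, -0.084, -1.0], [10.5, -39.4, 12.0, 0.001, -0.05, -0.168, -1.0], [15.8, -59.1, 18.0, 0.002, -0.075, -0.252, -1.0], [21.0, -78.8, 23.9, 0.003, -0.1, -0.336, -1.0], [26.3, -98.5, 29.9, 0.004, -0.125, -0.42, -1.0], [31.5, -118.3, 35.9, 0.004, -0.15, -0.504, -1.0], [36.8, -138.0, 41.9, 0.005, -0.175, -0.588, -1.0], [42.0, -157.7, 47.9, 0.006, -0.2, -0.672, -1.0], [47.3, -177.4, 53.9, 0.007, -0.225, -0.756, -1.0], [52.5, -197.1, 59.9, 0.007, -0.251, -0.84, -1.0], [57.8, -216.8, 65.8, 0.008, -0.276, -0.924, -1.0], [63.1, -236.5, 71.8, 0.009, -0.301, -1.008, -1.0], [68.3, -256.2, 77.8, 0.009, -0.326, -1.092, -1.0], [73.6, -275.9, 83.8, 0.01, -0.351, -1.176, -1.0], [78.8, -295.6, 89.8, 0.011, -0.376, -1.26, -1.0], [78.8, -295.6, 89.8, 0.011, -0.376, -1.26, -1.0], [78.8, -295.6, 89.8, 0.011, -0.376, -1.26, -1.0], [78.8, -295.6, 89.8, 0.011, -0.376, -1.26, -1.0]]]
```

Emit:
{"method": "apply_moves", "body": {
  "deltas": [
    [[5,-20,6,0,-0.025,-0.084,-1],[10.5,-39,12,0.001,-0.05,-0.168,-1],[16,-59,18,0.002,-0.075,-0.252,-1],[21,-79,24,0.003,-0.1,-0.336,-1],[26,-98.5,30,0.004,-0.125,-0.42,-1],[31.5,-118,36,0.004,-0.15,-0.504,-1],[37,-138,42,0.005,-0.175,-0.588,-1],[42,-158,48,0.006,-0.2,-0.672,-1],[47,-177,54,0.007,-0.225,-0.756,-1],[52.5,-197,60,0.007,-0.251,-0.84,-1],[58,-217,66,0.008,-0.276,-0.924,-1],[63,-236.5,72,0.009,-0.301,-1.008,-1],[68,-256,78,0.009,-0.326,-1.092,-1],[73.5,-276,84,0.01,-0.351,-1.176,-1],[79,-295.5,90,0.011,-0.376,-1.26,-1],[79,-295.5,90,0.011,-0.376,-1.26,-1],[79,-295.5,90,0.011,-0.376,-1.26,-1],[79,-295.5,90,0.011,-0.376,-1.26,-1]]
  ]
}}

```text
time: 7.95
eef_pos: [0.5572, 0.0592, 0.1146]
eef_rot: [-180.0, 12.0, 75.6]
ft_force: [-1.2, 0.5, -3.6]
grip_width: 0.505
```

```bash
cat >> h.py <<'E'
def cream(c,P,zr=(.038,.054),ext=None):
    h,y=masks(c);w=(h[...,1]<90)&(h[...,2]>110)&(P[...,2]>zr[0])&(P[...,2]<zr[1])&(P[...,1]>-.2)&(P[...,1]<.25)&(P[...,0]>.48)&(P[...,0]<.62)
    nl,lab,st,ce=cv2.connectedComponentsWithStats(w.astype(np.uint8))
    for i in range(1,nl):
        if st[i,4]>80: p=P[lab==i];print("cream",ce[i].round(),st[i,4],p.mean(0).round(4),np.round(rect(p[:,:2]),1),"ends y",(p[:,1].min()*1e3).round(1),(p[:,1].max()*1e3).round(1))
E
python3 - <<'E'
from h import *
from plant import manip
s=manip.sense();print(s["q"].round(1),s["eef_pos"],s["eef_rot"],s["grip_width"],s["ft_force"],s["time"])
for k,f in (("wrist",wcloud),("top",cloud),("side",cloud)):
    c=manip.read_camera(k);cv2.imwrite(f"pics/{k}4.png",c["img"][:,:,::-1]);pickle.dump(c,open(k+"4.pkl","wb"));P=f(c);print(k);fitbricks(c,P);cream(c,P)
E
```

```text
[-30.1  49.   23.7 103.1 -11.8  36.7 -17.7] [0.55723638 0.059236   0.11456707] [-179.95791054   12.01984915   75.64581675] 0.504700360285377 [-1.17275744  0.46008397 -3.57415766] 7.95
wrist
brick px [279. 228.] topC [0.5622 0.0778 0.1452] tilt 0.3 size [67.3 43.8] axis az 75.7 pitch -0.3
cream [278.  92.] 8489 [0.5736 0.1267 0.0455] [573.2 125.4  72.2  44.5  75.6] ends y 84.9 165.3
top
brick px [245. 216.] topC [0.5541 0.0398 0.1472] tilt 4.9 size [57.6 43.2] axis az 76.2 pitch -0.1
brick px [393. 229.] topC [ 0.5236 -0.3591  0.0831] tilt 26.3 size [100.5  40.4] axis az 4.8 pitch 26.3
cream [210. 218.] 152 [0.5709 0.1422 0.0467] [573.6 137.8  48.6  34.3  77.1] ends y 116.6 163.2
cream [280. 232.] 956 [ 0.5298 -0.0504  0.0468] [535.8 -34.4 204.5  45.9  75.5] ends y -137.6 70.3
cream [175. 242.] 126 [0.5031 0.2372 0.0493] [506.3 239.6  54.3  24.8   8.5] ends y 223.4 249.3
side
brick px [310. 124.] topC [ 0.5225 -0.3566  0.0815] tilt 25.9 size [100.3  49.8] axis az 4.2 pitch 25.8
brick px [249. 231.] topC [0.5645 0.0882 0.1463] tilt 1.9 size [52.6 43.6] axis az 75.3 pitch -1.9
cream [264. 239.] 1597 [0.5459 0.0365 0.0457] [544.7  17.1 303.2  45.8  75.9] ends y -134.3 168.1
cream [252. 319.] 217 [0.5132 0.243  0.0497] [523.1 246.8  88.7  19.8  11.3] ends y 228.4 250.0
```

View pics/wrist4.png

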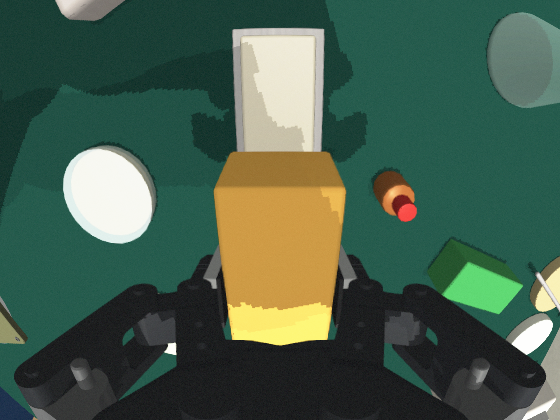

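View pics/side4.png

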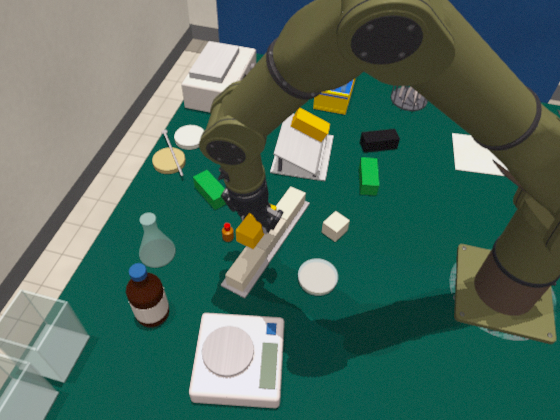

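The brick is level at 12° tool tilt and in line with the wall. The wrist image shows the wall's left part at (278,92) directly ahead of it, at most 1 mm off across. I descend to just above contact, going 2.5 mm outward along the wall.

```bash
python3 - <<'E'
from h import *
from plant import manip
s=manip.sense();p=s["eef_pos"];u=np.array([.2445,.9697,0])
T=R.from_euler('xyz',[180,12.1,75.8],degrees=True)
q=p+.0025*u+[.0003,0,0]
rows(s,[(q-[0,0,.03],T,3,-1.0),(q-[0,0,.056],T,5,-1.),(q-[0,0,.056],T,2,-1.)])
E
```

```text
step mm 10.03719396724558 deg 0.06570910553061753
step mm 5.200000000000001 deg 0.0
step mm 0.0 deg 0.0
[[[2.9, 0.1, 9.6, 0.0, -0.001, -0.001, -1.0], [5.8, 0.2, 19.2, 0.0, -0.001, -0.002, -1.0], [8.7, 0.3, 28.8, 0.0, -0.002, -0.003, -1.0], [9.8, 0.3, 33.9, 0.0, -0.002, -0.003, -1.0], [10.9, 0.3, 39.0, 0.0, -0.002, -0.003, -1.0], [12.0, 0.3, 44.1, 0.0, -0.002, -0.003, -1.0], [13.1, 0.3, 49.2, 0.0, -0.002, -0.003, -1.0], [14.1, 0.3, 54.2, 0.0, -0.002, -0.003, -1.0], [14.1, 0.3, 54.2, 0.0, -0.002, -0.003, -1.0], [14.1, 0.3, 54.2, 0.0, -0.002, -0.003, -1.0]]]
```

Emit:
{"method": "apply_moves", "body": {
  "deltas": [
    [[3,0,9.5,0,-0.001,-0.001,-1],[6,0,19,0,-0.001,-0.002,-1],[8.5,0,29,0,-0.002,-0.003,-1],[10,0,34,0,-0.002,-0.003,-1],[11,0,39,0,-0.002,-0.003,-1],[12,0,44,0,-0.002,-0.003,-1],[13,0,49,0,-0.002,-0.003,-1],[14,0,54,0,-0.002,-0.003,-1],[14,0,54,0,-0.002,-0.003,-1],[14,0,54,0,-0.002,-0.003,-1],[14,0,54,0,-0.002,-0.003,-1]]
  ]
}}

```text
time: 9.2
eef_pos: [0.5585, 0.0619, 0.0597]
eef_rot: [180.0, 12.1, 75.8]
ft_force: [-0.2, -0.1, -2.6]
grip_width: 0.509
```

```bash
python3 - <<'E'
from h import *
from plant import manip
s=manip.sense();print(s["eef_pos"],s["eef_rot"],s["grip_width"],s["ft_force"],s["time"])
c=manip.read_camera("wrist");P=wcloud(c);fitbricks(c,P);cream(c,P)
c=manip.read_camera("side");cv2.imwrite("pics/s5.png",cv2.resize(c["img"][150:310,180:340,::-1],None,fx=3.5,fy=3.5))
E
```

```text
[0.55845999 0.06190526 0.05966442] [179.99625111  12.07942713  75.8169755 ] 0.5092982357292012 [-0.16636782 -0.09146695 -2.562686  ] 9.2
brick px [279. 229.] topC [0.5633 0.0802 0.0903] tilt 0.4 size [68.4 43.9] axis az 76.0 pitch -0.4
cream [276.  93.] 11707 [0.576  0.1361 0.0455] [575.5 135.   52.6  44.5  76.1] ends y 105.1 164.9
```

View pics/s5.png

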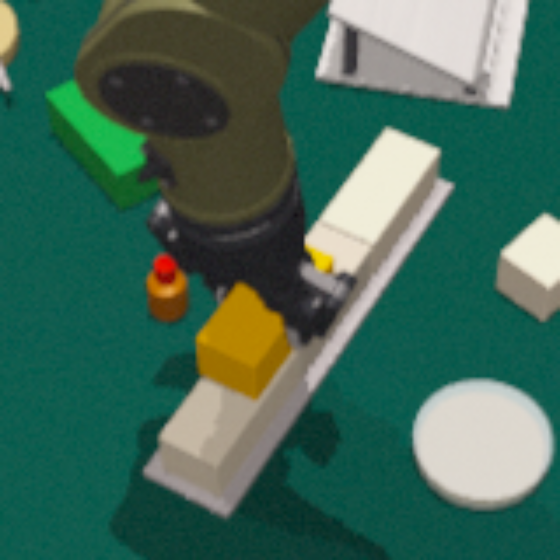

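Emit:
{"method": "apply_moves", "body": {
  "deltas": [
    [[0.3,0,1.2,0,0.002,0,-1],[0.5,0,2.4,0,0.005,0,-1],[0.7,0,3.2,0,0.005,0,-1],[0.8,0,3.6,0,0.005,0,-1],[0.8,0,3.9,0,0.005,0,-1],[0.8,0,3.9,0,0.005,0,-1]]
  ]
}}

```text
time: 9.9
eef_pos: [0.5584, 0.0619, 0.0557]
eef_rot: [-180.0, 11.8, 75.8]
ft_force: [-0.0, 0.0, -3.0]
grip_width: 0.504
```

```bash
python3 - <<'E'
from h import *
from plant import manip
s=manip.sense();print(s["eef_pos"],s["eef_rot"],s["grip_width"],s["ft_force"],s["moment"],s["time"])
c=manip.read_camera("wrist");P=wcloud(c);fitbricks(c,P)
E
```

```text
[0.55840324 0.06189825 0.05565336] [-179.99739062   11.79239405   75.81859391] 0.5035573046509717 [-0.03430571  0.03213667 -3.04957155] [ 0.33793716 -0.0343912  -0.00083064] 9.9
brick px [279. 229.] topC [0.5633 0.0803 0.0864] tilt 0.1 size [67.4 43.9] axis az 76.1 pitch -0.1
```

Emit:
{"method": "apply_moves", "body": {
  "deltas": [
    [[0.1,0,0.4,0,0,0,-1],[0.1,0,0.7,0,0,0,-1],[0.2,0,0.9,0,0,0,-1],[0.2,0,0.9,0,0,0,-1]]
  ]
}}

```text
time: 10.35
eef_pos: [0.5585, 0.0619, 0.0549]
eef_rot: [180.0, 11.8, 75.8]
ft_force: [0.1, 0.9, -1.2]
grip_width: 0.506
```

Emit:
{"method": "apply_moves", "body": {
  "deltas": [
    [[0.1,0,0.3,0,0,0,-1],[0.1,0,0.5,0,0,0,-1],[0.1,0,0.5,0,0,0,-1]]
  ]
}}

```text
time: 10.65
eef_pos: [0.5585, 0.062, 0.0548]
eef_rot: [180.0, 11.8, 75.8]
ft_force: [-1.2, 0.5, 4.2]
grip_width: 0.505
```

Contact: the vertical force rose from −3 to +4 N. I open, then retreat.

Emit:
{"method": "apply_moves", "body": {
  "deltas": [
    [[0,0,0,0,0,0,0],[0,0,0,0,0,0,0.3],[0,0,0,0,0,0,0.8],[0,0,0,0,0,0,0.8],[0,0,0,0,0,0,0.8],[0,0,0,0,0,0,0.8],[-2,0,-9,0,0,0,0.8],[-5,0,-23,0,0,0,0.8],[-8,0,-39,0,0,0,0.8],[-13,0,-63,0,0,0,0.8],[-18,0,-88,0,0,0,0.8],[-21,0,-100,0,0,0,0.8],[-21,0,-100,0,0,0,0.8]]
  ]
}}

```text
time: 11.95
eef_pos: [0.5598, 0.0618, 0.1593]
eef_rot: [179.8, 11.7, 75.8]
ft_force: [0.6, 0.2, -0.8]
grip_width: 0.898
```

```bash
python3 - <<'E'
from h import *
from plant import manip
s=manip.sense();print(s["q"].round(1),s["eef_pos"],s["eef_rot"],s["grip_width"],s["ft_force"],s["time"])
for k,f in (("wrist",wcloud),("side",cloud)):
    c=manip.read_camera(k);cv2.imwrite(f"pics/{k}6.png",c["img"][:,:,::-1]);pickle.dump(c,open(k+"6.pkl","wb"));P=f(c);print(k);fitbricks(c,P);cream(c,P)
n=-slope(4.1).as_matrix()[:,2];T=slope(4.1,13);zt=T.as_matrix()[:,2]
G=np.array([.5225,-.3603,.0810])-.013*n+.019*zt;print(G)
rows(s,[([.5,-.2,.2],slope(4.1,6),12,.9),(G+.1*n,T,6,.9),(G+.1*n,T,2,.9)])
E
```

```text
[-31.   45.3  25.2 101.5 -10.6  41.6 -17.9] [0.55976835 0.06178443 0.159282  ] [179.75593065  11.66701851  75.75252301] 0.8981457860475522 [ 0.5841375   0.21221651 -0.81421185] 11.95
wrist
brick px [277. 148.] topC [0.5627 0.0785 0.0855] tilt 0.2 size [71.2 43.4] axis az 75.8 pitch -0.2
cream [128.   3.] 127 [0.4848 0.2267 0.0443] [485.3 225.7  12.1   6.7 -18.3] ends y 223.9 230.7
cream [275.  75.] 3981 [0.5761 0.1368 0.0454] [575.7 134.8  52.5  44.4  76.1] ends y 107.9 164.8
cream [277. 295.] 3833 [ 0.526  -0.0637  0.0455] [524.2 -71.1 125.1  44.6  76.1] ends y -135.8 -5.5
side
brick px [310. 124.] topC [ 0.523  -0.3565  0.081 ] tilt 24.5 size [99.6 48.2] axis az 3.8 pitch 24.5
brick px [255. 241.] topC [0.559  0.0675 0.0857] tilt 0.6 size [100.9  44.5] axis az 76.1 pitch 0.3
cream [266. 237.] 1050 [0.5423 0.0286 0.0455] [545.6  16.2 304.5  46.5  76. ] ends y -134.3 168.0
cream [252. 319.] 213 [0.5131 0.2427 0.0494] [521.8 247.1  90.2  21.1  13. ] ends y 226.7 249.9
[ 0.53224311 -0.35960161  0.05070497]
step mm 22.63252639640307 deg 6.127213296311798
step mm 28.860788882214738 deg 1
[... 268 characters left out ...]
5.6, 3.2, 7.2, 0.033, 0.132, 0.627, 0.9], [-158.2, 3.8, 8.4, 0.038, 0.154, 0.732, 0.9], [-180.8, 4.3, 9.6, 0.044, 0.176, 0.836, 0.9], [-203.3, 4.8, 10.8, 0.049, 0.198, 0.941, 0.9], [-225.9, 5.4, 12.0, 0.055, 0.22, 1.045, 0.9], [-248.5, 5.9, 13.2, 0.06, 0.242, 1.15, 0.9], [-271.1, 6.4, 14.4, 0.066, 0.264, 1.254, 0.9], [-295.3, 11.4, 29.4, 0.053, 0.282, 1.255, 0.9], [-319.4, 16.4, 44.4, 0.04, 0.3, 1.256, 0.9], [-343.6, 21.5, 59.4, 0.027, 0.317, 1.257, 0.9], [-367.7, 26.5, 74.4, 0.015, 0.335, 1.258, 0.9], [-391.9, 31.5, 89.4, 0.002, 0.352, 1.259, 0.9], [-416.0, 36.5, 104.4, -0.011, 0.37, 1.26, 0.9], [-416.0, 36.5, 104.4, -0.011, 0.37, 1.26, 0.9], [-416.0, 36.5, 104.4, -0.011, 0.37, 1.26, 0.9]]]
```

View pics/wrist6.png

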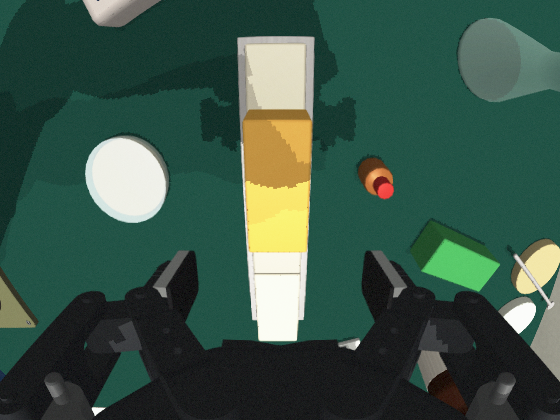

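The left brick lies over its joint: about +2 mm along and under 1 mm across, level. The vial and the rest are undisturbed. Now the second brick.

Emit:
{"method": "apply_moves", "body": {
  "deltas": [
    [[-23,0.5,-6,0.005,0.022,0.105,0.9],[-45,1,-6,0.011,0.044,0.209,0.9],[-68,1.5,-4,0.016,0.066,0.314,0.9],[-90,2,0,0.022,0.088,0.418,0.9],[-113,2.5,3,0.027,0.11,0.523,0.9],[-136,3,5,0.033,0.132,0.627,0.9],[-158,4,8,0.038,0.154,0.732,0.9],[-181,4,10,0.044,0.176,0.836,0.9],[-203,5,11,0.049,0.198,0.941,0.9],[-226,5,12,0.055,0.22,1.045,0.9],[-248,6,13,0.06,0.242,1.15,0.9],[-271,6,14,0.066,0.264,1.254,0.9],[-295,11,29,0.053,0.282,1.255,0.9],[-319,16,44,0.04,0.3,1.256,0.9],[-344,21,59,0.027,0.317,1.257,0.9],[-368,26,74,0.015,0.335,1.258,0.9],[-392,31,89,0.002,0.352,1.259,0.9],[-416,36,104,-0.011,0.37,1.26,0.9],[-416,36,104,-0.011,0.37,1.26,0.9],[-416,36,104,-0.011,0.37,1.26,0.9]]
  ]
}}

```text
time: 14.05
eef_pos: [0.4868, -0.3621, 0.1383]
eef_rot: [-179.9, -12.6, 4.0]
ft_force: [0.3, -0.1, 0.1]
grip_width: 0.947
```

```bash
python3 - <<'E'
from h import *
from plant import manip
s=manip.sense();print(s["q"].round(1),s["eef_pos"],s["eef_rot"],s["grip_width"],s["ft_force"],s["time"])
c=manip.read_camera("wrist");cv2.imwrite("pics/w7.png",c["img"][:,:,::-1]);P=wcloud(c);fitbricks(c,P);cream(c,P)
n=-slope(4.1).as_matrix()[:,2];T=slope(4.1,13);zt=T.as_matrix()[:,2]
G=np.array([.5222,-.3604,.0810])-.013*n+.019*zt;print(G)
rows(s,[(G+.04*n,T,4,.9),(G,T,7,.9),(G,T,2,.9)])
E
```

```text
[ 28.2  43.6  14.8 108.1 -45.   26.9  -7.6] [ 0.48675238 -0.36206596  0.13827168] [-179.87024647  -12.59715978    3.98752226] 0.9468859806475951 [ 0.27136845 -0.0927162   0.05899693] 14.05
brick px [281. 174.] topC [ 0.5225 -0.3609  0.0811] tilt 24.8 size [98.5 43.3] axis az 4.1 pitch 24.8
cream [ 19. 179.] 1847 [ 0.5173 -0.1049  0.0453] [517.3 -98.1  73.3  44.8  75.7] ends y -138.7 -67.9
[ 0.53194311 -0.35970161  0.05070497]
step mm 14.656590424762838 deg 0.10761659453119884
step mm 5.7142857142857135 deg 0.0
step mm 0.0 deg 0.0
[[[4.1, 0.2, 14.1, 0.0, 0.002, 0.0, 0.9], [8.2, 0.5, 28.1, -0.001, 0.004, -0.001, 0.9], [12.4, 0.7, 42.2, -0.001, 0.005, -0.001, 0.9], [16.5, 0.9, 56.3, -0.002, 0.007, -0.002, 0.9], [17.7, 1.0, 61.8, -0.002, 0.007, -0.002, 0.9], [18.9, 1.0, 67.4, -0.002, 0.007, -0.002, 0.9], [20.1, 1.0, 73.0, -0.002, 0.007, -0.002, 0.9], [21.4, 1.0, 78.6, -0.002, 0.007, -0.002, 0.9], [22.6, 1.0, 84.2, -0.002, 0.007, -0.002, 0.9], [23.8, 1.0, 89.7, -0.002, 0.007, -0.002, 0.9], [25.1, 1.0, 95.3, -0.002, 0.007, -0.002, 0.9], [25.1, 1.0, 95.3, -0.002, 0.007, -0.002, 0.9], [25.1, 1.0, 95.3, -0.002, 0.007, -0.002, 0.9]]]
```

View pics/w7.png

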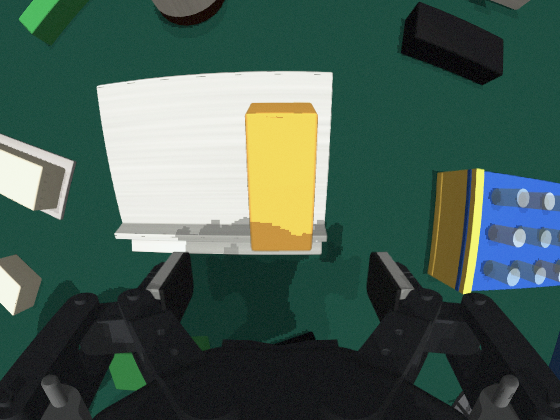

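The brick at u≈281 is centred between the fingers, with nothing in the way. I descend and grip.

Emit:
{"method": "apply_moves", "body": {
  "deltas": [
    [[4,0,14,0,0.002,0,0.9],[8,0.5,28,0,0.004,0,0.9],[12.5,0.5,42,0,0.005,0,0.9],[16.5,1,56,-0.002,0.007,-0.002,0.9],[17.5,1,62,-0.002,0.007,-0.002,0.9],[19,1,67.5,-0.002,0.007,-0.002,0.9],[20,1,73,-0.002,0.007,-0.002,0.9],[21.5,1,78.5,-0.002,0.007,-0.002,0.9],[22.5,1,84,-0.002,0.007,-0.002,0.9],[24,1,89.5,-0.002,0.007,-0.002,0.9],[25,1,95,-0.002,0.007,-0.002,0.9],[25,1,95,-0.002,0.007,-0.002,0.9],[25,1,95,-0.002,0.007,-0.002,-1],[25,1,95,-0.002,0.007,-0.002,-1],[25,1,95,-0.002,0.007,-0.002,-1],[25,1,95,-0.002,0.007,-0.002,-1],[25,1,95,-0.002,0.007,-0.002,-1],[25,1,95,-0.002,0.007,-0.002,-1],[25,1,95,-0.002,0.007,-0.002,-1],[25,1,95,-0.002,0.007,-0.002,-1]]
  ]
}}

```text
time: 16.1
eef_pos: [0.5327, -0.3588, 0.0519]
eef_rot: [180.0, -13.1, 4.2]
ft_force: [-1.5, 0.3, 5.7]
grip_width: 0.507
```

```bash
python3 - <<'E'
from h import *
from plant import manip
s=manip.sense();print(s["q"].round(1),s["eef_pos"],s["eef_rot"],s["grip_width"],s["ft_force"],s["time"])
pickle.dump((s["eef_pos"],s["eef_rot"]),open("grip2.pkl","wb"))
E
```

```text
[ 29.3  52.6   8.2 104.5 -49.7  19.1  -5.3] [ 0.53269777 -0.35884238  0.0519443 ] [179.96322155 -13.06181626   4.2164387 ] 0.5072800162888469 [-1.54928553  0.33874142  5.68625716] 16.1
```

Emit:
{"method": "apply_moves", "body": {
  "deltas": [
    [[-0.5,0,-3,0,0,0,-1],[-1,0,-6,0,0,0,-1],[-2,0,-9,0,0,0,-1],[-2.5,0,-12,0,0,0,-1],[-6.5,0,-31,0,0,0,-1],[-10.5,0,-50,0,0,0,-1],[-14.5,0,-69,0,0,0,-1],[-18.5,0,-88,0,0,0,-1],[-14,-11,-115,0,0,0,-1],[-10,-18,-140,0,0,0,-1],[-10,-18,-140,0,0,0,-1],[-10,-18,-140,0,0,0,-1]]
  ]
}}

```text
time: 17.3
eef_pos: [0.4901, -0.3438, 0.1862]
eef_rot: [179.9, -13.1, 4.2]
ft_force: [0.9, 0.0, -2.4]
grip_width: 0.508
```

```bash
python3 - <<'E'
from h import *
from plant import manip
s=manip.sense();print(s["q"].round(1),s["eef_pos"],s["eef_rot"],s["grip_width"],s["ft_force"],s["time"])
c=manip.read_camera("wrist");cv2.imwrite("pics/w8.png",c["img"][:,:,::-1]);P=wcloud(c);fitbricks(c,P)
g,gr=pickle.load(open("grip2.pkl","rb"))
Rt0=R.from_euler('xyz',gr,degrees=True);Rb0=frame(4.1,24.9);n=Rb0.as_matrix()[:,2]
coff=np.array([.5223,-.3606,.0810])-g-.02*n
print("pred topC",s["eef_pos"]+coff+.02*n)
pickle.dump((Rt0.as_quat(),coff,Rb0.as_quat()),open("held2.pkl","wb"))
u=np.array([np.cos(np.radians(75.85)),np.sin(np.radians(75.85)),0])
goal=np.array([.5455,.0138,.066])-.0515*u
p,T=place(Rt0,coff,Rb0,goal+[0,0,.06],75.85);print(goal,p,T.as_euler('xyz',degrees=True))
rows(s,[((p+s["eef_pos"])/2+[0,0,.03],R.from_euler('xyz',[180,0,40],degrees=True),8,-1.),(p+[0,0,.02],T,8,-1.0),(p+[0,0,.02],T,3,-1.)])
E
```

```text
[ 23.9  39.1  18.9 108.2 -42.4  31.2 -11.7] [ 0.4901178  -0.34375989  0.18622548] [179.93076443 -13.0821712    4.24925298] 0.5076353507215658 [ 0.85383413  0.04102223 -2.39753768] 17.3
brick px [279. 244.] topC [ 0.4893 -0.3443  0.2197] tilt 24.9 size [78.5 43.8] axis az 4.6 pitch 24.9
pred topC [ 0.47972003 -0.34551751  0.21528117]
[ 0.53291024 -0.03613744  0.066     ] [ 0.53126809 -0.03852072  0.11522567] [-179.98668825   11.83813416   75.96589094]
step mm 19.26230279333977 deg 4.750386606216327
step mm 20.072647775357787 deg 4.7251860567884405
step mm 0.0 deg 0.0
[[[3.7, -18.8, 1.5, 0.009, -0.028, -0.078, -1.0], [7.4, -37.7, 3.1, 0.018, -0.055, -0.155, -1.0], [11.2, -56.5, 4.6, 0.027, -0.083, -0.233, -1.0], [14.9, -75.3, 6.2, 0.036, -0.11, -0.311, -1.0], [18.6, -94.2, 7.7, 0.045, -0.138, -0.388, -1.0], [22.3, -113.0, 9.3, 0.054, -0.165, -0.466, -1.0], [26.0, -131.9, 10.8, 0.063, -0.193, -0.544, -1.0], [29.8, -150.7, 12.4, 0.072, -0.22, -0.621, -1.0], [32.3, -169.5, 18.8, 0.066, -0.24, -0.701, -1.0], [34.9, -188.4, 25.2, 0.059, -0.26, -0.781, -1.0], [37.5, -207.2, 31.6, 0.052, -0.279, -0.861, -1.0], [40.1, -226.1, 38.0, 0.045, -0.299, -0.941, -1.0], [42.7, -244.9, 44.5, 0.038, -0.318, -1.021, -1.0], [45.3, -263.7, 50.9, 0.03, -0.337, -1.101, -1.0], [47.9, -282.6, 57.3, 0.023, -0.357, -1.181, -1.0], [50.5, -301.4, 63.7, 0.015, -0.376, -1.261, -1.0], [50.5, -301.4, 63.7, 0.015, -0.376, -1.261, -1.0], [50.5, -301.4, 63.7, 0.015, -0.376, -1.261, -1.0], [50.5, -301.4, 63.7, 0.015, -0.376, -1.261, -1.0]]]
```

View pics/w8.png

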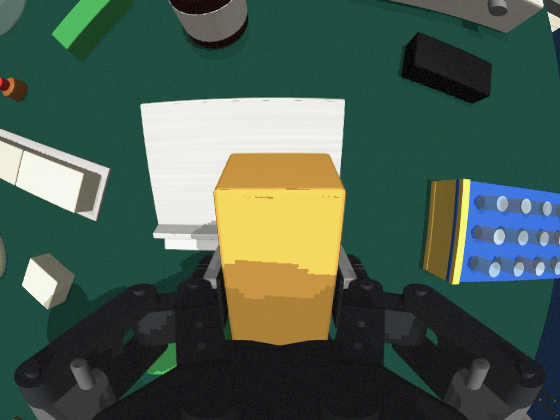

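The second brick is held the same way and the rack is now empty. I carry it over the right joint.

Emit:
{"method": "apply_moves", "body": {
  "deltas": [
    [[4,-19,1.5,0.009,-0.028,-0.078,-1],[7.5,-38,3,0.018,-0.055,-0.155,-1],[11,-56.5,4.5,0.027,-0.083,-0.233,-1],[15,-75,6,0.036,-0.11,-0.311,-1],[18.5,-94,7.5,0.045,-0.138,-0.388,-1],[22,-113,9,0.054,-0.165,-0.466,-1],[26,-132,11,0.063,-0.193,-0.544,-1],[30,-151,12.5,0.072,-0.22,-0.621,-1],[32,-169.5,19,0.066,-0.24,-0.701,-1],[35,-188,25,0.059,-0.26,-0.781,-1],[37.5,-207,31.5,0.052,-0.279,-0.861,-1],[40,-226,38,0.045,-0.299,-0.941,-1],[42.5,-245,44.5,0.038,-0.318,-1.021,-1],[45,-264,51,0.03,-0.337,-1.101,-1],[48,-282.5,57,0.023,-0.357,-1.181,-1],[50.5,-301.5,63.5,0.015,-0.376,-1.261,-1],[50.5,-301.5,63.5,0.015,-0.376,-1.261,-1],[50.5,-301.5,63.5,0.015,-0.376,-1.261,-1],[50.5,-301.5,63.5,0.015,-0.376,-1.261,-1]]
  ]
}}

```text
time: 19.25
eef_pos: [0.5305, -0.0397, 0.1346]
eef_rot: [-179.9, 11.9, 75.8]
ft_force: [0.7, -0.3, -1.7]
grip_width: 0.503
```

```bash
python3 - <<'E'
from h import *
from plant import manip
s=manip.sense();print(s["q"].round(1),s["eef_pos"],s["eef_rot"],s["grip_width"],s["ft_force"],s["time"])
for k,f in (("wrist",wcloud),("side",cloud)):
    c=manip.read_camera(k);cv2.imwrite(f"pics/{k}9.png",c["img"][:,:,::-1]);pickle.dump(c,open(k+"9.pkl","wb"));P=f(c);print(k);fitbricks(c,P);cream(c,P)
    h,y=masks(c);m=y&(P[...,2]>.078)&(P[...,2]<.092)&(P[...,1]>0)
    if m.sum()>100: q=P[m];print("left brick",q.mean(0),np.round(rect(q[:,:2]),1))
E
```

```text
[-21.4  45.1  23.8 109.4 -10.1  32.3  -8.9] [ 0.53053406 -0.03973315  0.13457629] [-179.86045225   11.86677955   75.84658106] 0.5033246245168936 [ 0.68647756 -0.33657714 -1.7330156 ] 19.25
wrist
brick px [284.  58.] topC [0.5548 0.0472 0.0855] tilt 0.1 size [64.7 43.6] axis az 75.8 pitch 0.1
brick px [279. 234.] topC [ 0.5343 -0.0257  0.1653] tilt 0.2 size [75.4 43.7] axis az 75.7 pitch -0.1
cream [282. 135.] 2182 [ 0.5411 -0.0033  0.0455] [540.9  -3.7  44.   24.6 -14.1] ends y -20.9 13.1
left brick [0.55504329 0.04775406 0.08546238] [554.9  47.3  65.   43.8  75.8]
side
brick px [274. 193.] topC [ 0.5359 -0.0162  0.1661] tilt 0.5 size [60.9 44.8] axis az 77.4 pitch 0.5
brick px [255. 241.] topC [0.5589 0.0669 0.0861] tilt 0.5 size [101.5  44.5] axis az 75.5 pitch 0.5
cream [266. 238.] 1124 [0.5434 0.0308 0.0454] [545.3  17.3 303.3  45.2  76.1] ends y -125.4 168.3
cream [252. 319.] 212 [0.5133 0.2429 0.0496] [524.  247.1  90.4  21.3  11.5] ends y 227.8 250.0
left brick [0.55873349 0.07047229 0.08557892] [559.2  66.5 102.2  45.5  75.8]
```

View pics/wrist9.png

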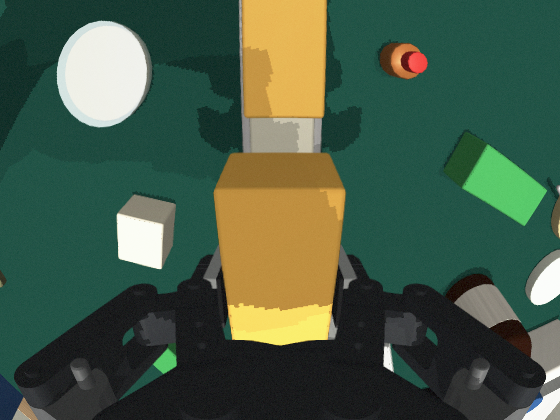

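View pics/side9.png

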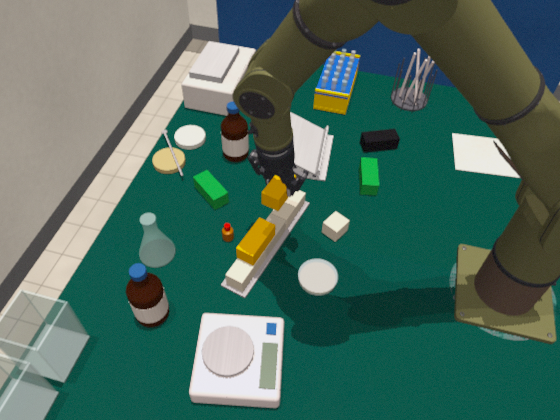

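Held brick and left brick are in line, with a gap of about 5.6 mm and a 2 mm cross offset. I correct by +1.5 mm across and +2 mm along while descending.

```bash
python3 - <<'E'
from h import *
from plant import manip
s=manip.sense();p=s["eef_pos"];u=np.array([.2445,.9697,0]);w=np.array([.9697,-.2445,0])
T=R.from_euler('xyz',[180,11.9,75.85],degrees=True)
q=p+.002*u+.0015*w
rows(s,[(q-[0,0,.02],T,3,-1.0),(q-[0,0,.06],T,5,-1.0),(q-[0,0,.0765],T,4,-1.),(q-[0,0,.0765],T,3,-1.)])
E
```

```text
step mm 6.718553205903454 deg 0.04133480678758798
step mm 7.999999999999998 deg 0.0
step mm 4.125 deg 0.0
step mm 0.0 deg 0.0
[[[2.0, 0.5, 6.4, -0.001, 0.0, 0.0, -1.0], [4.0, 1.0, 12.8, -0.001, -0.001, 0.0, -1.0], [6.1, 1.5, 19.2, -0.002, -0.001, 0.0, -1.0], [7.7, 1.5, 27.0, -0.002, -0.001, 0.0, -1.0], [9.3, 1.6, 34.8, -0.002, -0.001, 0.0, -1.0], [11.0, 1.6, 42.6, -0.002, -0.001, 0.0, -1.0], [12.6, 1.6, 50.5, -0.002, -0.001, 0.0, -1.0], [14.3, 1.6, 58.3, -0.002, -0.001, 0.0, -1.0], [15.1, 1.6, 62.3, -0.002, -0.001, 0.0, -1.0], [16.0, 1.6, 66.4, -0.002, -0.001, 0.0, -1.0], [16.8, 1.6, 70.4, -0.002, -0.001, 0.0, -1.0], [17.7, 1.6, 74.5, -0.002, -0.001, 0.0, -1.0], [17.7, 1.6, 74.5, -0.002, -0.001, 0.0, -1.0], [17.7, 1.6, 74.5, -0.002, -0.001, 0.0, -1.0], [17.7, 1.6, 74.5, -0.002, -0.001, 0.0, -1.0]]]
```

Emit:
{"method": "apply_moves", "body": {
  "deltas": [
    [[2,0.5,6.5,-0.001,0,0,-1],[4,1,13,-0.001,-0.001,0,-1],[6,1.5,19,-0.002,-0.001,0,-1],[7.5,1.5,27,-0.002,-0.001,0,-1],[9.5,1.5,35,-0.002,-0.001,0,-1],[11,1.5,42.5,-0.002,-0.001,0,-1],[12.5,1.5,50.5,-0.002,-0.001,0,-1],[14.5,1.5,58.5,-0.002,-0.001,0,-1],[15,1.5,62.5,-0.002,-0.001,0,-1],[16,1.5,66.5,-0.002,-0.001,0,-1],[17,1.5,70.5,-0.002,-0.001,0,-1],[17.5,1.5,74.5,-0.002,-0.001,0,-1],[17.5,1.5,74.5,-0.002,-0.001,0,-1],[17.5,1.5,74.5,-0.002,-0.001,0,-1],[17.5,1.5,74.5,-0.002,-0.001,0,-1]]
  ]
}}

```text
time: 20.85
eef_pos: [0.5327, -0.0385, 0.0587]
eef_rot: [180.0, 11.9, 75.8]
ft_force: [0.1, -0.0, -2.3]
grip_width: 0.505
```

```bash
python3 - <<'E'
from h import *
from plant import manip
s=manip.sense();print(s["eef_pos"],s["eef_rot"],s["grip_width"],s["ft_force"],s["time"])
c=manip.read_camera("wrist");cv2.imwrite("pics/w10.png",c["img"][:,:,::-1]);P=wcloud(c);fitbricks(c,P)
E
```

```text
[ 0.53265673 -0.0384531   0.05867062] [179.96059326  11.89753135  75.81493283] 0.5047513803174967 [ 0.12077063 -0.04466189 -2.27143552] 20.85
brick px [280. 150.] topC [0.5437 0.0046 0.0878] tilt 2.9 size [133.4  44.1] axis az 75.5 pitch -2.9
```

View pics/w10.png

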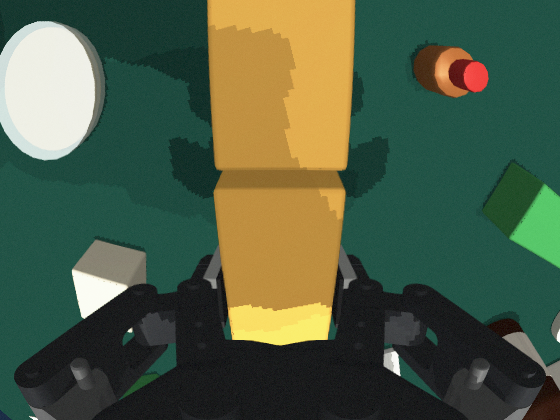

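The bricks are in line, with a small gap at row ~175. I lower the last millimetres.

Emit:
{"method": "apply_moves", "body": {
  "deltas": [
    [[0.3,0,1.2,0,0,0,-1],[0.5,0,2.2,0,0,0,-1],[0.7,0,3.1,0,0,0,-1],[0.7,0,3.3,0,0,0,-1],[0.7,0,3.3,0,0,0,-1]]
  ]
}}

```text
time: 21.4
eef_pos: [0.5326, -0.0384, 0.0552]
eef_rot: [180.0, 11.9, 75.8]
ft_force: [-0.6, -0.6, -1.5]
grip_width: 0.505
```

Emit:
{"method": "apply_moves", "body": {
  "deltas": [
    [[0.1,0,0.3,0,0,0,-1],[0.1,0,0.6,0,0,0,-1],[0.1,0,0.6,0,0,0,-1]]
  ]
}}

```text
time: 21.7
eef_pos: [0.5327, -0.0384, 0.0548]
eef_rot: [180.0, 11.9, 75.8]
ft_force: [-0.1, 0.7, 0.4]
grip_width: 0.503
```

Emit:
{"method": "apply_moves", "body": {
  "deltas": [
    [[0.1,0,0.3,0,0,0,-1],[0.1,0,0.5,0,0,0,-1],[0.1,0,0.5,0,0,0,-1]]
  ]
}}

```text
time: 22.0
eef_pos: [0.5327, -0.0384, 0.0548]
eef_rot: [180.0, 11.9, 75.8]
ft_force: [-0.2, 1.3, 5.2]
grip_width: 0.507
```

Contact is firm at 5 N. I release and retreat.

Emit:
{"method": "apply_moves", "body": {
  "deltas": [
    [[0,0,0,0,0,0,0],[0,0,0,0,0,0,0.3],[0,0,0,0,0,0,0.8],[0,0,0,0,0,0,0.8],[0,0,0,0,0,0,0.8],[0,0,0,0,0,0,0.8],[-2,0,-9,0,0,0,0.8],[-5,0,-23,0,0,0,0.8],[-8,0,-39,0,0,0,0.8],[-13,0,-63,0,0,0,0.8],[-18,0,-88,0,0,0,0.8],[-28,0,-130,0,0,0,0.8],[-38,0,-170,0,0,0,0.8],[-38,0,-170,0,0,0,0.8],[-38,0,-170,0,0,0,0.8]]
  ]
}}

```text
time: 23.5
eef_pos: [0.5324, -0.0405, 0.2308]
eef_rot: [179.8, 11.8, 75.8]
ft_force: [-0.4, -0.3, -1.3]
grip_width: 0.898
```

```bash
python3 - <<'E'
from h import *
from plant import manip
s=manip.sense();print(s["eef_pos"],s["eef_rot"],s["grip_width"],s["ft_force"],s["time"])
for k,f in (("wrist",wcloud),("side",cloud),("top",cloud)):
    c=manip.read_camera(k);cv2.imwrite(f"pics/{k}11.png",c["img"][:,:,::-1]);pickle.dump(c,open(k+"11.pkl","wb"));P=f(c);print(k);cream(c,P)
    h,y=masks(c);m=y&(P[...,2]>.078)&(P[...,2]<.094)&(P[...,1]>-.15)&(P[...,1]<.15)
    q=P[m];print("yellow course",q.mean(0).round(4),np.round(rect(q[:,:2]),1))
    u=np.array([.2445,.9697]);t=q[:,:2]@u;hist,e=np.histogram(t,bins=np.arange(t.min(),t.max()+.002,.002));print(hist)
E
```

```text
[ 0.53244185 -0.04050451  0.23077219] [179.78106491  11.79258211  75.75513238] 0.8982686209516154 [-0.44793343 -0.3100385  -1.32613615] 23.5
wrist
cream [278. 217.] 872 [ 0.5125 -0.1179  0.0456] [ 512.3 -118.    43.9   27.6  -13.7] ends y -136.1 -100.2
yellow course [0.5513 0.034  0.0854] [544.    5.3 181.2  43.5  75.6]
[  2   3   2   2   1   4   3   3   3   4   3   4   2   2   2   2   5   3
   3   6   4   3   4   3   2   2   1  31  62  82 116 121 104 100 122 114
 106 103 128 115 110 126 120 105 126 128 105 133 122   0  21 110 103 145
 113 113 147 104 139 125 107 157 106 136 129 104 157 108 138 127 104 155
 111 138 132 108 158 110 134 135 107 148 121 114 147 114 135 132 117 130
  84]
side
cream [255. 252.] 692 [0.5543 0.0755 0.0451] [545.2  17.  303.6  45.8  76. ] ends y -133.4 168.8
cream [253. 319.] 214 [0.5118 0.2427 0.0496] [522.1 247.1  90.2  21.6  11.9] ends y 227.3 250.0
yellow course [0.5469 0.0241 0.0856] [545.7  16.5 206.9  45.7  75.3]
[ 6  6  8 10 20 12 11 11 13 10 18 10 12 13 11 13 11 13 11  9 20 10 10 15
 16  8 14 13 13 18 10 13 13  9 15 12 19 10 14 13 10 18 11 10 15 17 14 11
 14 16 32  3  2 14  9 13 16 14 14 16 10 20 10 19 16 12 15 13 16 11 14 13
 17 17 14 17 13 14 15 19 11 19 13 13 20 17 11 19 14 12 17 17 16 14 12 21
 17 16 16 17 17 22 33  3]
top
cream [301. 236.] 288 [ 0.5157 -0.1093  0.047 ] [ 516.9 -108.8   51.    45.    75.8] ends y -137.4 -79.1
yellow course [ 0.5442 -0.0022  0.0869] [543.1  -6.2 163.4  45.   75.5]
[ 3 12 10 10  7  5  8  8  7  3  9  8  9  8 11 12 14 13 11 12 13 12 12 11
 10  9  8  6  7  5  0  0  0  0  0  0  0  1  0  1  0  0  0  0  0  0  0  0
  0  0  0  1  8  8 10 10 13  9 10 12 12 12 13 12 12 14 10 12 13 10 11 12
 13 10 13 13  7 15  9  5  6  4]
```

View pics/wrist11.png

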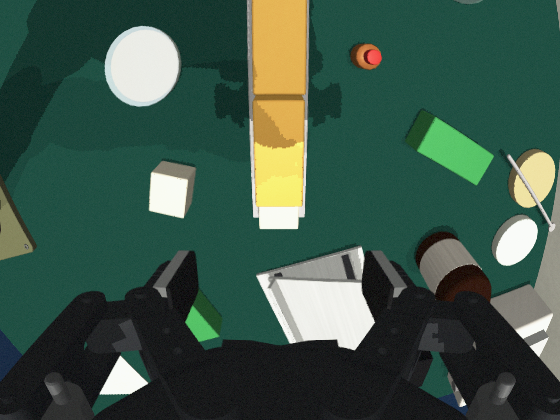

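View pics/side11.png

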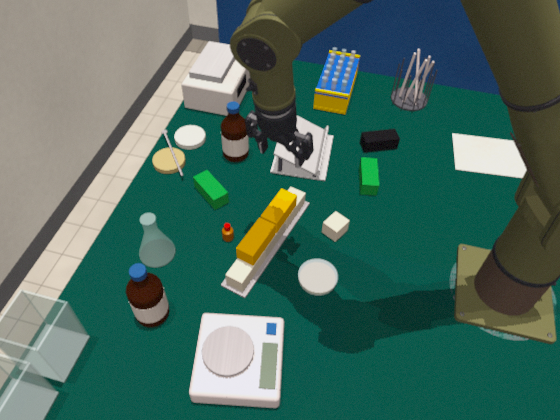

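```bash
python3 - <<'E'
from h import *
c=pickle.load(open("side11.pkl","rb"));P=cloud(c);h,y=masks(c)
m=y&(P[...,2]>.078)&(P[...,2]<.094)&(P[...,1]>-.15)&(P[...,1]<.15);q=P[m];u=np.array([.2445,.9697]);w=np.array([.9697,-.2445])
wc=np.array([.5454,.0168]);t=(q[:,:2]-wc)@u
for k,sg in (("R",t<0),("L",t>0)):
    r=rect(q[sg][:,:2]);d=np.array(r[:2])/1e3-wc;print(k,np.round(r,1),"along mm",(d@u*1e3).round(1),"across",(d@w*1e3).round(1),"z",np.median(q[sg][:,2]))
from plant import manip
print(manip.hand_in())
E
```

```text
R [532.4 -33.7 102.9  45.3  75.5] along mm -52.2 across -0.2 z 0.08565208788885487
L [558.9  67.  102.3  44.7  76.2] along mm 52.0 across 0.9 z 0.08574846020721894
the job is handed in; nothing more can be done
None
```

I laid both yellow bricks as the second course and handed the job in at about 24 s. The hand-in gave no verdict, so the result rests on my own checks.

- **How it was done:** The wrist limit would not allow gripping at the rack's full 25° slope. I gripped each brick at a 13° tool tilt and set it down leaning about 12° the other way, so each brick came out level. Each was lowered until the wrist force showed about 4–5 N of contact, then released.
- **Left brick (last side-camera check):** 52.0 mm from the wall centre, which is 1.5 mm outward of its joint, and +0.9 mm across the wall.
- **Right brick (last side-camera check):** −52.2 mm, which is 1.7 mm outward of its joint, and −0.2 mm across the wall.
- **Both bricks:** The tops are at about 86 mm, where they should be. The centres are about 104 mm apart, a gap of about 4 mm. The headings, 75.5° and 76.2°, are within 0.5° of the wall line.
- **Lower bricks and surroundings:** The wall line measured in the same place before and after. The last side view shows the other items where they were. The gripper was open and clear of everything.
- **Disagreement between cameras:** The cameras differed by constant offsets, up to about 4 mm in y, within or close to their stated calibration. I compared bricks and wall within the same image to cancel them. The last top view was partly hidden by the arm, so it did not confirm the final placement.

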